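Fit the sharpened iron in the wooden plane

TASK

The plane's iron is back from the whetstone, but the wedge is still parked in the empty throat. Lay the wedge aside on the bench, slide the iron gently down the bed, cap iron uppermost, under the brass crossbar until its cutting edge rests on the setting board, then push the wedge, thin end first and flat side on the iron, in between iron and crossbar until it holds tight. Leave both in place and the other things on the bench where they are.

Things in the scene. Friction and masses are not known exactly. Their poses are not given: they have to be found in the camera images.
- bed: Bed of the wooden plane: ramp 49 mm wide, 96 mm long, pitched 40 deg, that the iron lies on. Origin: middle of the line where the bed meets the top of the setting board. x points up along the ramp (towards the plane's heel), y across, z square out of the bed. The throat beside the ramp is 49 mm wide between cheeks; past x=96 mm, what lies on the bed stands clear above the plane with free air beside it.
- plane: The wooden hand plane, dark with red-brown cheeks, 215 mm long (level x: toe at -90, heel at +125 mm), 65 wide, 62 high. It stands immovably between two 14 mm battens on a 12 mm plywood setting board (285 x 130 mm). Origin on the bench below the bed's origin, x level towards the heel. The throat's front wall starts 8 mm before the origin and leans away, 65 deg steep.
- board: The plywood setting board under the plane; its origin and axes are those of plane, it reaches from x=-125 to +160 mm, its top is 12 mm above the bench. The iron's edge is to be set down on it, in the plane's mouth.
- crossbar: Fixed round brass crossbar, 10 mm thick, across the throat: origin its middle, axis along its y. It lies at x=45 mm, z=22 mm of the bed's frame, so 17 mm are free between it and the bed.
- iron_center (a point): Centre of the plane iron (0.34 kg): steel blade 160 x 45 mm, 4.5 thick, a dark cap iron screwed on top (from the edge to 28 mm short of the top end; together 8 mm thick). Lies flat on the bench, cap up. Point at mid-length and mid-width, 4 mm above the underside; x from cutting edge to top end, z out of the cap side. Fitted, its underside is on the bed, x along the bed's x; let go part-way it may stay there by friction.
- iron_edge (a point): Middle of the iron's cutting edge: 80 mm from mid-length towards -x, 4.5 mm above the underside (bevel underneath). Resting on the board it is at about x=-5 mm, y=0, z=4.5 mm of the bed's frame.
- iron: The whole iron, with its origin on its underside at mid-length and mid-width, axes as for iron_center.
- wedge_center (a point): Centre of the pale wooden wedge (0.065 kg): 120 mm long, 44 wide, 6 mm thick at the thin end, rising evenly to 20.7 at the thick end. Point at mid-length and mid-width, 6.7 mm above the flat underside; x from thin to thick end, z out of the sloping top. It starts loose in the throat, flat on the bed under the crossbar, thin end on the board, thick end 24 mm clear above the plane.
- wedge_tip (a point): Middle of the lower edge of the wedge's thin end, 60 mm from mid-length, on the flat underside. With the iron home and the wedge flat on it, this point is at z=8 mm of the bed's frame and the wedge meets the crossbar when it is somewhere around x=22 to 30 mm; pressed on from there with 15 to 20 N down the ramp it goes tight within a few millimetres, and friction holds it.
- wedge: The whole wedge, with its origin on its underside at mid-length and mid-width, axes as for wedge_center.
- sanding_block: Bystander: cork sanding block, 90 x 50 x 28 mm, lying near the plane; origin under its centre.
- whetstone: Bystander: grey whetstone in a black holder, 205 x 80 x 28 mm; origin under its centre, long axis x.
- spray_can: Bystander: blue spray can, 66 mm across, 190 mm tall; origin under its centre.
- oil_bottle: Bystander: amber oil bottle, 52 mm across, 125 mm tall; origin under its centre.
- screwdriver: Bystander: red-handled screwdriver lying on the bench, 200 mm long, along its x.
- tape_roll: Bystander: roll of tape lying flat, 100 mm across, 24 mm high; origin under its centre.
Not all that is in view belongs to the job. Leave any green or turquoise look-alike of the wedge alone.

How it is judged:
On the way, in this order (a step that is already met when the one before it is completed fails the run):
1. the wedge is out of the plane: its centre more than 120 mm from the crossbar (distance between wedge_center and crossbar above 0.12 m), for 0.2 s.
2. the iron lies on the bed under the crossbar, its edge down on the board, with the wedge lying aside on the bench (x of iron_edge in the frame of bed below -0.002 m and y of iron_edge in the frame of bed between -0.004 and 0.004 m and z of iron_edge in the frame of bed between 0.0025 and 0.0065 m and angle between the x axis of iron_center and the x axis of bed, either way round below 0.06 rad and angle between iron_center's own z axis and vertical below 0.8 rad and distance between wedge_center and crossbar above 0.12 m and height (world z) of wedge_center below 0.04 m), for 0.2 s.
3. the wedge is tight between iron and crossbar (contact force between wedge and crossbar above 5 N and x of wedge_tip in the frame of bed between 0 and 0.04 m and y of wedge_tip in the frame of bed between -0.005 and 0.005 m and z of wedge_tip in the frame of bed between 0.0055 and 0.0105 m and angle between the x axis of wedge_center and the x axis of bed, either way round below 0.06 rad and angle between wedge_center's own z axis and vertical below 0.8 rad and x of wedge_center in the frame of bed above 0.055 m), for 0.2 s.
At the end, for the whole second after the job is handed in: Iron flat on the bed, cap up, within 4 mm of mid-throat and 3.5 deg of straight, edge within 2 mm of the board. Wedge flat on the iron, thin end down, within 5 mm of mid-throat and 3.5 deg of straight, pressed against the crossbar with over 5 N. Both at rest and released (all of step 3 and x of iron_edge in the frame of bed below -0.002 m and y of iron_edge in the frame of bed between -0.004 and 0.004 m and z of iron_edge in the frame of bed between 0.0025 and 0.0065 m and angle between the x axis of iron_center and the x axis of bed, either way round below 0.06 rad and angle between iron_center's own z axis and vertical below 0.8 rad and linear speed of each of iron, wedge below 0.02 m/s); the robot touches nothing.
It fails at once if a bystander (sanding block, whetstone, can, bottle, screwdriver, tape) is moved more than 30 mm (distance of any of sanding_block, whetstone, spray_can, oil_bottle, screwdriver, tape_roll from where it was at the start of the episode above 0.03 m).
It fails at once if the iron's edge is banged on the setting board (over 50 N) (contact force between iron and board above 50 N).
It also fails if it takes over 66 s, if anything falls off the work surface, if the arm or the gripper's body presses on something with over 40 N, if the wrist force passes 120 N, or if a joint passes its speed limit or range.

ROBOT

A 7-joint arm with a two-finger parallel gripper is mounted at the origin on the work surface. World frame = base frame: x ahead of the robot, y to its left, z up, the work surface at z = 0. Lengths are in m, angles in rad, forces in N, time in s.
With the tool pointing down it reaches from about 0.4 to 0.875 m from the base axis. Payload 6.5 kg.
Tool frame: the origin (TCP) lies midway between the tips of the shut fingers; the grasp point (between the pads) lies 19 mm behind it; z points along the fingers, y is the line along which they close (so a half turn about z gives the same grasp; the last joint's range is limited). The gripper opens to 88 mm and grips with 3 to 60 N. Pads are 18 mm wide; open, the fingers measure 123 mm over their backs; the gripper's body (75 mm by 187 mm) begins 45 mm behind the grasp point.
Start: joints at [-1.375, 0.536, -0.004, 1.538, 0.003, 1.067, -0.071], TCP at [0.168, 0.628, 0.239] pointing down, gripper open.
Joint ranges: [-2.7, 2.7], [-0.37, 2.16], [-1.27, 1.26], [0.24, 2.4], [-1.31, 4.45], [0.19, 1.91], [-2.76, 2.76]. Speed limits (rad/s): [2.39, 2.39, 3.14, 3.14, 3.14, 3.14, 3.14].

INTERFACE

Orientations are given as a unit quaternion [x, y, z, w].
In Python, from workcell import arm, eyes, order gives the robot as it stands. The module is installed in compiled form; this text tells all that it offers.
- The arm moves only by the tool jog_arm, never from a script. Its argument "increments" is a list of rows, each a list of 6 numbers: the shift along the tool's x, y, z in cm, then the turn, a rotation vector about the tool's x, y, z in rad. In form: [[x, y, z, ax, ay, az], ...]. A call has 1 to 20 rows; each row shifts and turns the commanded pose from where the row before left it, along the tool's axes as they then stand; what a row does not reach is not made up. A row lasts 1/12 s, in which the tool goes at most 41.7 mm and 7.16 degrees, less where a joint would pass 70% of its speed; a pose out of reach is approached as far as the arm can. A call with a gripper value outside its range is refused whole. "claw" is the gripper's target within -1 to 1 (fully open at 1, half-way at 0, shut at -1), set as the call begins (left out, the last holds). The fingers move at their own pace and stop on an object; "grip_force" is the grip in N (left out, the last holds). Time passes only in rows, so rows that do not move let the fingers close. It gives the time, the measured TCP pose, the force, the opening and the grip force at its end, in the units of the state.
- arm.sense(): the state, without advancing time (a new reading comes with each control period).
- eyes.capture(name): name is "scene" or "top" or "wrist"; returns a dict with "image" (480x640x3 uint8, red, green, blue), "intrinsics" (3x3 intrinsics, pixels), "R" (3x3) and "t" (3): a world point X has camera coordinates R X + t. Camera axes: x right, y down, z forward; pixel columns grow to the right and rows downward; lengths in m; the calibration is good to about 2 mm. The wrist camera is an equidistant fisheye: a pixel r from the principal point sees the ray r / f radians off the axis. A picture is of the moment at which its call begins. There is no depth.
- order.hand_in(): hands the job in; it is judged then, once.
The state is a dict: "clock": time; "qpos": joint angles; "joint_velocities": joint speeds; "joint_efforts": joint torques, N m; "tool_pos": TCP position; "eef_rot": TCP orientation; "contact_force": force on the tool from outside, world axes, zero at the start; "ft_torque": the same for the moment, N m; "finger_gap": finger opening in m; "finger_force": force on a finger pad.
Only numpy, scipy, OpenCV 4.12 (cv2) and the standard library are available. Lean on these libraries where they do the work, as an engineer would, in place of code of your own. Each camera call takes 0.05 s, during which the arm holds its last target. There are 200 camera calls.

## Working session

There is one attempt and no reset: what is moved stays moved. The work goes in short steps, Python scripts to look and compute and a tool call to move; the robot and the scene stay as the last step left them, time stands still between calls to the robot, and variables do not carry over. Pictures are saved under pics/ and viewed, at most 14 in all, crops included, and the job is handed in when it is done.

Besides the shell and the picture viewer there is one more tool, called after "Request:" by a JSON object that holds its "op" and its "data", one argument or row to a line. jog_arm: Moves the arm, as the interface text tells. Its arguments: {"type":"object","properties":{"increments":{"type":"array"},"claw":{"type":"number"},"grip_force":{"type":"number"}},"required":["increments"]}

```bash
mkdir -p pics; cat > h.py <<'E'
import numpy as np, cv2, json
from workcell import arm, eyes, order
def snap(n,f):
    c=eyes.capture(n); cv2.imwrite(f'pics/{f}.png',cv2.cvtColor(c['image'],cv2.COLOR_RGB2BGR))
    np.savez(f'pics/{f}.npz',K=c['intrinsics'],R=c['R'],t=c['t']); return c
E
python3 - <<'E'
from h import *
for n in ['scene','top','wrist']:
    c=snap(n,n+'0'); print(n,c['intrinsics'].round(1).tolist(),(-c['R'].T@c['t']).round(3),c['R'].round(2).tolist())
print(arm.sense())
E
```

```text
scene [[578.1, 0.0, 311.6], [0.0, 578.1, 233.5], [0.0, 0.0, 1.0]] [ 1.448 -0.414  0.989] [[0.44, 0.9, 0.01], [0.59, -0.28, -0.75], [-0.67, 0.34, -0.66]]
top [[445.4, 0.0, 326.2], [0.0, 445.4, 237.8], [0.0, 0.0, 1.0]] [0.44  0.041 1.152] [[0.03, -1.0, -0.01], [-1.0, -0.03, -0.09], [0.09, 0.01, -1.0]]
wrist [[371.6, 0.0, 320.9], [0.0, 371.6, 234.3], [0.0, 0.0, 1.0]] [0.092 0.647 0.383] [[0.26, 0.97, -0.0], [0.92, -0.25, 0.3], [0.29, -0.08, -0.95]]
{'clock': 0.15, 'qpos': array([-1.37520416,  0.536998  , -0.0044311 ,  1.53861213,  0.00262509,
        1.06731599, -0.07118447]), 'joint_velocities': array([-0.00122082, -0.00166185,  0.00050646, -0.00228808,  0.00137548,
        0.00241271,  0.00077143]), 'joint_efforts': array([ 1.31936395e-03, -5.71327579e+01,  9.91889611e-01, -2.51827598e+01,
       -5.61254087e-02,  1.51845126e-02,  1.04462551e-04]), 'tool_pos': array([0.16812572, 0.62739903, 0.23804991]), 'eef_rot': array([ 1.30476711e-01,  9.91451152e-01, -6.63599720e-04, -2.41692597e-05]), 'contact_force': array([-0.29990176, -0.39036191, -0.60933646]), 'ft_torque': array([-0.00197014, -0.0225397 ,  0.03651712]), 'finger_force': 0.0, 'finger_gap': 0.08817759107828106}
```

View pics/scene0.png

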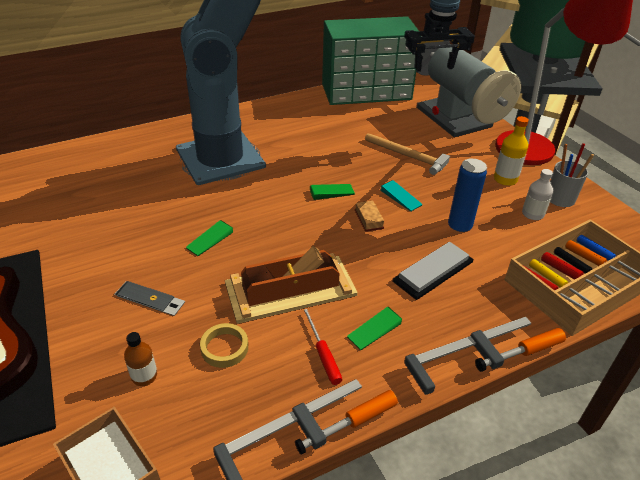

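View pics/top0.png

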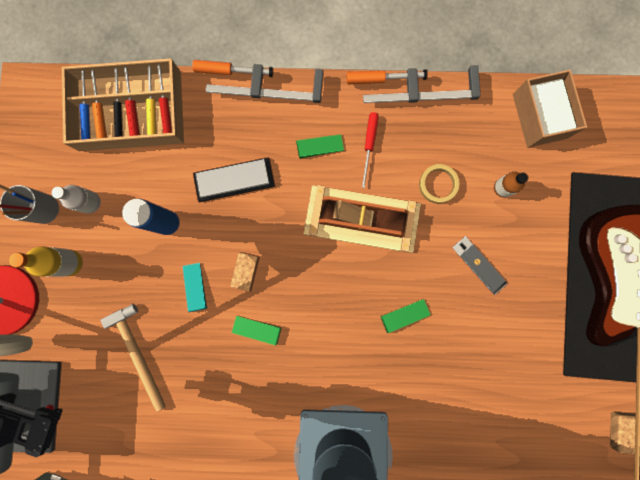

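```bash
python3 - <<'E'
from h import *
t=cv2.imread('pics/top0.png');s=cv2.imread('pics/scene0.png')
def c(im,x,y,w,h): return cv2.resize(im[y:y+h,x:x+w],(400,300),interpolation=cv2.INTER_CUBIC)
m=np.vstack([np.hstack([c(t,296,172,133,100),c(t,440,225,80,60+15)]) if 0 else np.hstack([c(t,296,172,133,100),c(t,440,222,100,75)]),np.hstack([c(s,222,230,140,105),c(s,105,270,100,75)])])
cv2.imwrite('pics/m0.png',m)
E
```

```text
(no output)
```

View pics/m0.png

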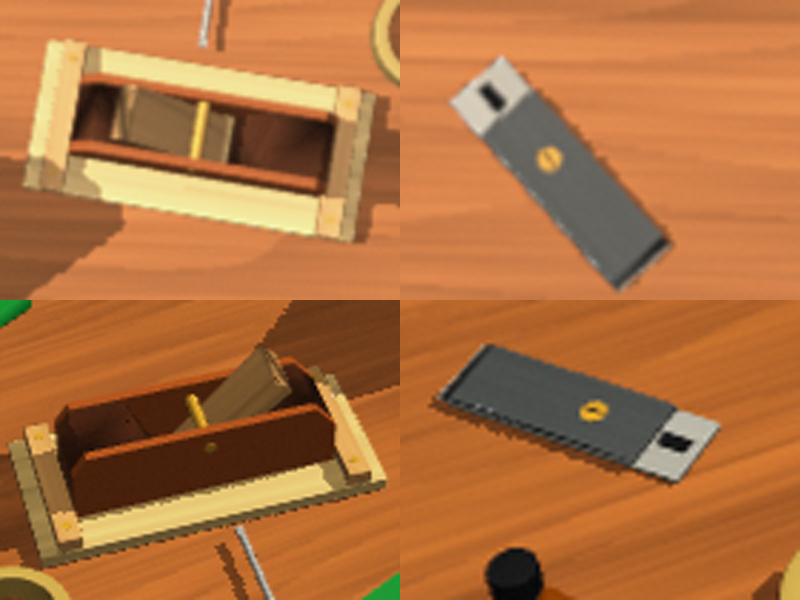

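```bash
cat >> h.py <<'E'
def cam(f):
    d=np.load(f'pics/{f}.npz'); return d['K'],d['R'],d['t']
def proj(X,f,fish=False):
    K,R,t=cam(f); c=np.atleast_2d(X)@R.T+t
    if fish:
        r=np.hypot(c[:,0],c[:,1]); th=np.arctan2(r,c[:,2]); u=c[:,:2]/r[:,None]*th[:,None]
    else: u=c[:,:2]/c[:,2:]
    return u*K[0,0]+K[:2,2]
def ray(px,f,fish=False):
    K,R,t=cam(f); u=(np.array(px,float)-K[:2,2])/K[0,0]
    if fish:
        r=np.linalg.norm(u); d=np.r_[u/r*np.sin(r),np.cos(r)]
    else: d=np.r_[u,1]
    d=R.T@d; return -R.T@t,d/np.linalg.norm(d)
def tri(rs):
    A=sum(np.eye(3)-np.outer(d,d) for o,d in rs);b=sum((np.eye(3)-np.outer(d,d))@o for o,d in rs); return np.linalg.solve(A,b)
def rz(a): return np.array([[np.cos(a),-np.sin(a),0],[np.sin(a),np.cos(a),0],[0,0,1]])
E
python3 - <<'E'
from h import *
from scipy.optimize import least_squares
T1=lambda x,y:(x/3.008+296-.5*0,y/3.0+172); T2=lambda x,y:(x/4+440,y/4+222)
S1=lambda x,y:(x/2.857+222,y/2.857+230); S2=lambda x,y:(x/4+105,y/4+270)
top={'t+':T1(375,93),'h+':T1(48,40),'h-':T1(25,187),'t-':T1(355,242)}
sc={'t+':S1(45,263),'h+':S1(385,185),'t-':S1(10,145)}
iT=[T2(50,100),T2(102,57),T2(272,242),T2(218,290)] # topend -x... 
iS=[S2(320,125),S2(280,183),S2(38,102),S2(88,45)]
def ground(p,f,h):
    o,d=ray(p,f); return o+d*(h-o[2])/d[2]
for k in sc: print(k,tri([ray(top[k],'top0'),ray(sc[k],'scene0')]).round(4))
g=[ground(p,'top0',.006).round(4) for p in iT]; print('ironT',g)
g2=[ground(p,'scene0',.006).round(4) for p in iS]; print('ironS',g2)
M={'t+':(-.125,-.065),'h+':(.160,-.065),'h-':(.160,.065),'t-':(-.125,.065)}
# plane frame x to heel (+y world): its y points to -x world
def res(p):
    r=[]
    for dd,f in((top,'top0'),(sc,'scene0')):
        for k in dd:
            X=rz(p[2])@np.r_[M[k],.012]+[p[0],p[1],0]; r+=list(proj(X,f)[0]-dd[k])
    return r
s=least_squares(res,[.5,-.05,1.57]);print('plane',s.x.round(4),np.round(s.fun,1))
Mi=[(.08,.0225),(.08,-.0225),(-.08,-.0225),(-.08,.0225)]
def corr(p,o):
    P=np.array([rz(p[2])@np.r_[m,.005]+[p[0],p[1],0] for m in Mi]);return P
# match by nearest
def res2(p):
    P=corr(p,0);r=[]
    for im,f in((iT,'top0'),(iS,'scene0')):
        q=proj(P,f); im=np.array(im)
        r+=list((q-im[np.argmin(np.linalg.norm(q[:,None]-im[None],axis=2),1)]).ravel())
    return r
c=np.mean(g,0); d=(g[0]+g[1]-g[2]-g[3]); 
s=least_squares(res2,[c[0],c[1],np.arctan2(d[1],d[0])]);print('iron',s.x.round(4),np.round(s.fun,1))
E
```

```text
t+ [ 0.6389 -0.1846  0.0067]
h+ [0.6779 0.0966 0.0018]
t- [ 0.5098 -0.1674  0.0089]
ironT [array([ 0.5258, -0.27  ,  0.006 ]), array([ 0.5545, -0.3033,  0.006 ]), array([ 0.439 , -0.4115,  0.006 ]), array([ 0.4076, -0.377 ,  0.006 ])]
ironS [array([ 0.5309, -0.2682,  0.006 ]), array([ 0.5631, -0.3007,  0.006 ]), array([ 0.4448, -0.408 ,  0.006 ]), array([ 0.4117, -0.3722,  0.006 ])]
plane [ 0.5927 -0.0532  1.4346] [-0.1 -1.2 -0.1 -1.1 -0.9 -1.  -0.8 -1.3 -1.8 -1.1  0.4 -2.8 -1.9 -0.5]
iron [ 0.4837 -0.3387  0.7344] [-0.7 -0.8 -0.7 -1.4 -1.1 -0.2 -0.7 -0.7 -0.4 -0.5 -1.1 -1.1 -0.8 -1.1
 -1.6  0.1]
```

```bash
cat >> h.py <<'E'
from scipy.spatial.transform import Rotation as Ro
PL=[.5927,-.0532,1.4346]; TILT=np.deg2rad(40)
def bed(x=0,y=0,z=0,P=None):   # bed frame -> world (P overrides the plane pose)
    P=P or PL; c,s=np.cos(TILT),np.sin(TILT)
    return rz(P[2])@np.array([x*c-z*s,y,.012+x*s+z*c])+[P[0],P[1],0]
def Rtool(yaw,tilt):  # tool x along yaw raised by tilt, z into the surface
    return rz(yaw)@np.array([[np.cos(tilt),0,-np.sin(tilt)],[0,1,0],[np.sin(tilt),0,np.cos(tilt)]])@np.diag([1,-1,-1.])
def go(pos,R=None):
    s=arm.sense(); R0=Ro.from_quat(s['eef_rot']).as_matrix(); d=np.array(pos)-s['tool_pos']
    R1=R0 if R is None else R
    print('shift first, tool cm',(R0.T@d*100).round(2),'| rotvec',Ro.from_matrix(R0.T@R1).as_rotvec().round(4),'| shift after rot',(R1.T@d*100).round(2),'q',s['qpos'].round(2),'t',s['clock'])
E
python3 - <<'E'
from h import *
go([.595,-.035,.30],Rtool(PL[2],0)); go([.595,-.035,.30],Rtool(PL[2],TILT))
print(bed(.109,0,.002),bed(.109,0,.102))
E
```

```text
shift first, tool cm [-58.37 -52.95  -6.12] | rotvec [-1.0000e-03  1.1000e-03  1.4453e+00] | shift after rot [-59.83  51.29  -6.2 ] q [-1.38  0.54 -0.    1.54  0.    1.07 -0.07] t 0.15
shift first, tool cm [-58.37 -52.95  -6.12] | rotvec [-0.5039  0.5714  1.3816] | shift after rot [-41.85  51.29 -43.2 ] q [-1.38  0.54 -0.    1.54  0.    1.07 -0.07] t 0.15
[0.60386256 0.02825194 0.08359594] [ 0.59513507 -0.03543157  0.16020038]
```

Request:
{"op": "jog_arm", "data": {
  "increments": [
    [0,0,-3,0,0,0],
    [0,0,-3,0,0,0],
    [0,0,-3,0,0,0],
    [0,0,-3,0,0,0],
    [-3.7,-0.1,0,0,0,0.06],
    [-3.7,-0.1,0,0,0,0.06],
    [-3.7,-0.1,0,0,0,0.06],
    [-3.7,-0.1,0,0,0,0.06],
    [-3.7,-0.1,0,0,0,0.06],
    [-3.7,-0.1,0,0,0,0.06],
    [-3.7,-0.1,0,0,0,0.06],
    [-3.7,-0.1,0,0,0,0.06],
    [-3.7,-0.1,0,0,0,0.06],
    [-3.7,-0.1,0,0,0,0.06],
    [-3.7,-0.1,0,0,0,0.06],
    [-3.7,-0.1,0,0,0,0.06],
    [-3.7,-0.1,0,0,0,0.06],
    [-3.7,-0.1,0,0,0,0.06],
    [-3.7,-0.1,0,0,0,0.06],
    [-3.7,-0.1,0,0,0,0.06]
  ],
  "claw": 1
}}

```text
clock: 1.82
tool_pos: [0.5901, 0.2425, 0.3583]
eef_rot: [0.575, 0.818, -0.0, -0.0]
contact_force: [0.1, -0.4, 0.9]
finger_gap: 0.0881
finger_force: 0.0
```

Request:
{"op": "jog_arm", "data": {
  "increments": [
    [-3.0,-0.1,0,0,0,0.06],
    [-3.0,-0.1,0,0,0,0.06],
    [-3.0,-0.1,0,0,0,0.06],
    [-3.0,-0.1,0,0,0,0.06],
    [-3.0,-0.1,0,0,0,0.06],
    [-3.0,-0.1,0,0,0,0.06],
    [-3.0,-0.1,0,0,0,0.06],
    [-1.0,0,0,0,0,0.065],
    [0,0,0,0,0,0]
  ]
}}

```text
clock: 2.57
tool_pos: [0.6166, 0.0232, 0.3588]
eef_rot: [0.756, 0.654, -0.001, 0.001]
contact_force: [-0.4, -0.3, 0.1]
finger_gap: 0.0884
finger_force: 0.0
```

```bash
python3 - <<'E'
from h import *
print(arm.sense()['tool_pos'],arm.sense()['contact_force'])
go(bed(.109,0,.102),Rtool(PL[2],TILT)) 
E
```

```text
[0.61660242 0.02316987 0.35884817] [-0.43471793 -0.29722595  0.13020189]
shift first, tool cm [-6.07 -1.29 19.88] | rotvec [ 0.0029  0.6998 -0.0076] | shift after rot [-17.44  -1.33  11.3 ] q [-0.48  0.41  0.52  1.51 -0.21  1.28 -0.08] t 2.5667
```

Request:
{"op": "jog_arm", "data": {
  "increments": [
    [0,0,0,0,0.0875,-0.001],
    [0,0,0,0,0.0875,-0.001],
    [0,0,0,0,0.0875,-0.001],
    [0,0,0,0,0.0875,-0.001],
    [0,0,0,0,0.0875,-0.001],
    [0,0,0,0,0.0875,-0.001],
    [0,0,0,0,0.0875,-0.001],
    [0,0,0,0,0.0875,-0.001],
    [-2.2,-0.17,1.4,0,0,0],
    [-2.2,-0.17,1.4,0,0,0],
    [-2.2,-0.17,1.4,0,0,0],
    [-2.2,-0.17,1.4,0,0,0],
    [-2.2,-0.17,1.4,0,0,0],
    [-2.2,-0.17,1.4,0,0,0],
    [-2.2,-0.17,1.4,0,0,0],
    [-2.0,-0.17,1.4,0,0,0],
    [0,0,0,0,0,0],
    [0,0,0,0,0,0]
  ]
}}

```text
clock: 4.07
tool_pos: [0.596, -0.0298, 0.1604]
eef_rot: [0.705, 0.621, 0.258, -0.227]
contact_force: [0.9, -0.1, 0.7]
finger_gap: 0.0879
finger_force: 0.0
```

```bash
python3 - <<'E'
from h import *
go(bed(.109,0,.102),Rtool(PL[2],TILT)) 
c=snap('wrist','w1'); print(arm.sense()['tool_pos'],-c['R'].T@c['t'])
E
```

```text
shift first, tool cm [-0.44 -0.01 -0.35] | rotvec [-0.0055 -0.0033  0.0077] | shift after rot [-0.44 -0.01 -0.35] q [ 0.11  0.7   0.31  1.74 -0.98  1.19  0.85] t 4.0667
[ 0.59682842 -0.02988522  0.16168415] [ 0.58970685 -0.06523886  0.32095336]
```

View pics/w1.png

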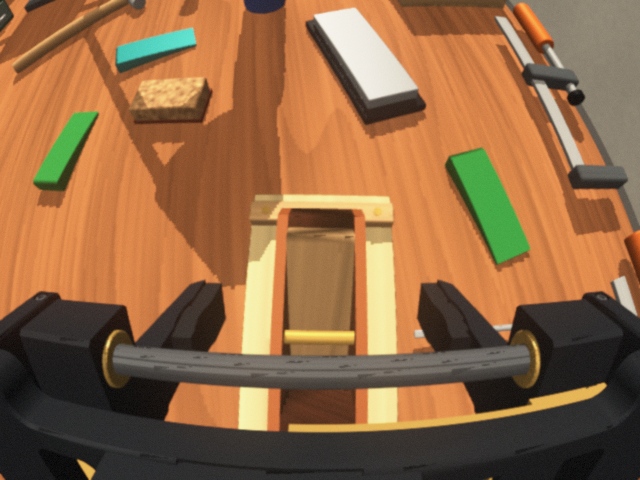

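```bash
python3 - <<'E'
from h import *
from scipy.optimize import least_squares
print('bar tri',tri([ray((320.5,338),'w1',1),ray((362.5,215.6),'top0')]), 'model',bed(.045,0,.022))
print('bar ends',proj([bed(.045,.0245,.022),bed(.045,-.0245,.022)],'w1',1).round(1),'obs 285,356 @338')
print('wedge end top',proj([bed(.12,.022,.0207),bed(.12,-.022,.0207)],'w1',1).round(1),'obs (287,235),(354,238)')
print('top bar',proj(bed(.045,0,.022),'top0'),'obs 362.5 215.6')
# refit plane pose with wrist + top obs
O=[((285,338),bed,(.045,.0245,.022),'w1'),((356,338),bed,(.045,-.0245,.022),'w1'),((362.5,215.6),bed,(.045,0,.022),'top0')]
B=[((390,196),(.160,-.065),'w1'),((254,196),(.160,.065),'w1')]
def res(p):
    P=list(p); r=[]
    for o,b,a,f in O: r+=list(proj(b(*a,P=P),f,f[0]=='w')[0]-o)
    for o,a,f in B: r+=list(.5*(proj(rz(p[2])@np.r_[a,.026 if 0 else .012]+[p[0],p[1],0],f,1)[0]-o))
    return r
s=least_squares(res,PL);print(s.x.round(4),np.round(s.fun,1))
E
```

```text
bar tri [ 0.59374924 -0.03354101  0.05767404] model [ 0.59546041 -0.0330576   0.05777842]
bar ends [[288.1 336.4]
 [357.5 337.1]] obs 285,356 @338
wedge end top [[289.2 234.5]
 [358.8 235.1]] obs (287,235),(354,238)
top bar [[362.31579965 214.89327179]] obs 362.5 215.6
[ 0.5911 -0.054   1.4379] [ 0.9 -0.1 -0.7  0.4  0.1 -0.  -0.3 -0.2 -0.1 -0.6]
```

```bash
sed -i 's/^PL=.*/PL=[.5911,-.054,1.4379]; TILT=np.deg2rad(40)/;s/; TILT=np.deg2rad(40); TILT.*/; TILT=np.deg2rad(40)/' h.py; python3 - <<'E'
from h import *
go(bed(.109,0,.002),Rtool(PL[2],TILT)) 
E
```

```text
shift first, tool cm [-0.64 -0.24  9.68] | rotvec [-0.0016 -0.0031  0.007 ] | shift after rot [-0.61 -0.25  9.68] q [ 0.1   0.7   0.31  1.74 -0.98  1.19  0.85] t 4.1167
```

Request:
{"op": "jog_arm", "data": {
  "increments": [
    [-0.15,-0.06,2,0,0,0.0035],
    [-0.15,-0.06,2,0,0,0.0035],
    [-0.15,-0.06,2,0,0,0],
    [-0.15,-0.06,2,0,0,0],
    [0,0,1,0,0,0],
    [0,0,0.6,0,0,0],
    [0,0,0,0,0,0],
    [0,0,0,0,0,0]
  ]
}}

```text
clock: 4.78
tool_pos: [0.6022, 0.0255, 0.0848]
eef_rot: [0.707, 0.618, 0.258, -0.226]
contact_force: [-0.2, -0.8, 1.1]
finger_gap: 0.0882
finger_force: 0.0
```

```bash
python3 - <<'E'
from h import *
print(arm.sense()['contact_force']);go(bed(.109,0,.002),Rtool(PL[2],TILT)) 
E
```

```text
[-0.21339995 -0.76342345  1.08891761]
shift first, tool cm [ 0.08 -0.05  0.22] | rotvec [ 0.0006 -0.0017 -0.0007] | shift after rot [ 0.08 -0.05  0.22] q [ 0.06  0.8   0.25  1.79 -1.09  1.04  0.92] t 4.7833
```

Request:
{"op": "jog_arm", "data": {
  "increments": [
    [0.05,-0.04,0.2,0,0,0],
    [0,0,0,0,0,0],
    [0,0,0,0,0,0],
    [0,0,0,0,0,0],
    [0,0,0,0,0,0],
    [0,0,0,0,0,0],
    [0,0,0,0,0,0],
    [0,0,0,0,0,0],
    [0,0,0,0,0,0],
    [0,0,0,0,0,0]
  ],
  "claw": -1,
  "grip_force": 25
}}

```text
clock: 5.62
tool_pos: [0.6013, 0.0274, 0.0825]
eef_rot: [0.707, 0.618, 0.258, -0.226]
contact_force: [-0.1, -0.9, 0.5]
finger_gap: 0.0438
finger_force: 25.0
```

Request:
{"op": "jog_arm", "data": {
  "increments": [
    [0,0,-0.15,0,0,0],
    [0.5,0,0,0,0,0],
    [1,0,0,0,0,0],
    [1.5,0,0,0,0,0],
    [2,0,0,0,0,0],
    [2,0,0,0,0,0],
    [2,0,0,0,0,0],
    [2,0,0,0,0,0],
    [2,0,0,0,0,0],
    [1,0,0,0,0,0],
    [0,0,0,0,0,0]
  ]
}}

```text
clock: 6.53
tool_pos: [0.6159, 0.1363, 0.1764]
eef_rot: [0.705, 0.62, 0.259, -0.227]
contact_force: [-0.1, 0.5, -1.2]
finger_gap: 0.0439
finger_force: 25.0
```

```bash
python3 - <<'E'
from h import *
def g(p,h=0):
    o,d=ray(p,'top0'); return (o+d*(h-o[2])/d[2]).round(3)
for n,p in dict(sand=(244,273),sandR=(258,255),grn1=(257,330),grn1r=(282,333),grn2l=(382,325),iron=(505,292),boardBL=(304,234)).items(): print(n,g(p))
s=arm.sense(); print(s['contact_force'],s['finger_gap'])
c=snap('wrist','w2')
E
```

```text
sand [0.444 0.265 0.   ]
sandR [0.492 0.231 0.   ]
grn1 [0.3   0.225 0.   ]
grn1r [0.294 0.161 0.   ]
grn2l [ 0.322 -0.093  0.   ]
iron [ 0.415 -0.406  0.   ]
boardBL [0.549 0.113 0.   ]
[-0.10490385  0.53761631 -1.18704284] 0.04390070672450212
```

View pics/w2.png

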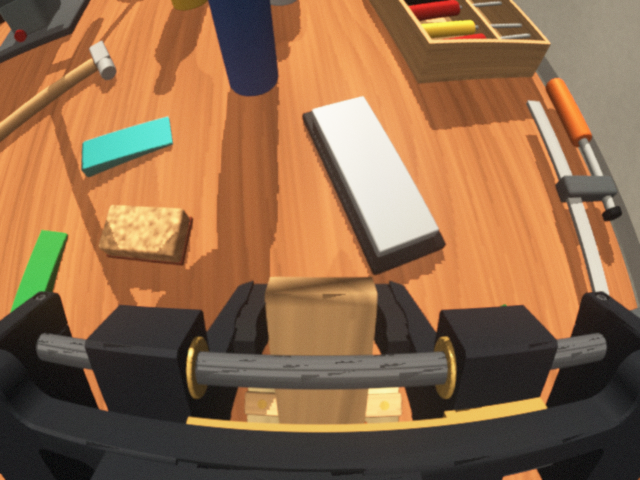

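```bash
python3 - <<'E'
from h import *
go([.43,.09,.03],Rtool(PL[2],0)) 
E
```

```text
shift first, tool cm [-14.55 -17.82   6.68] | rotvec [-6.000e-04 -7.007e-01  1.400e-03] | shift after rot [ -6.84 -17.81  14.49] q [-0.12  0.63  0.24  1.8  -1.07  1.02  0.67] t 6.5833
```

Request:
{"op": "jog_arm", "data": {
  "increments": [
    [0,0,0,0,-0.0876,0],
    [0,0,0,0,-0.0876,0],
    [0,0,0,0,-0.0876,0],
    [0,0,0,0,-0.0876,0],
    [0,0,0,0,-0.0876,0],
    [0,0,0,0,-0.0876,0],
    [0,0,0,0,-0.0876,0],
    [0,0,0,0,-0.0876,0],
    [-0.98,-2.5,0,0,0,0],
    [-0.98,-2.6,0,0,0,0],
    [-0.98,-2.6,0,0,0,0],
    [-0.98,-2.6,1,0,0,0],
    [-0.98,-2.5,2,0,0,0],
    [-0.98,-2.5,2,0,0,0],
    [-0.98,-2.5,2,0,0,0],
    [0,0,2,0,0,0],
    [0,0,2,0,0,0],
    [0,0,2,0,0,0],
    [0,0,1.5,0,0,0],
    [0,0,0,0,0,0]
  ]
}}

```text
clock: 8.25
tool_pos: [0.4277, 0.0867, 0.0268]
eef_rot: [0.753, 0.658, -0.003, -0.001]
contact_force: [-0.1, -0.6, -0.2]
finger_gap: 0.0439
finger_force: 25.0
```

```bash
python3 - <<'E'
from h import *
go([.43,.09,.003],Rtool(PL[2],0)) 
E
```

```text
shift first, tool cm [0.37 0.2  2.38] | rotvec [-0.0063  0.0036 -0.0026] | shift after rot [0.36 0.19 2.38] q [-0.64  0.62  0.41  2.21 -0.6   0.42  0.13] t 8.25
```

Request:
{"op": "jog_arm", "data": {
  "increments": [
    [0,0,0.9,0,0,0],
    [0,0,0.5,0,0,0],
    [0,0,0.3,0,0,0],
    [0,0,0.3,0,0,0],
    [0,0,0,0,0,0],
    [0,0,0,0,0,0]
  ]
}}

```text
clock: 8.75
tool_pos: [0.4298, 0.0884, 0.0094]
eef_rot: [0.753, 0.658, -0.001, -0.0]
contact_force: [-0.3, 0.7, -0.8]
finger_gap: 0.0436
finger_force: 25.0
```

Request:
{"op": "jog_arm", "data": {
  "increments": [
    [0,0,0.2,0,0,0],
    [0,0,0.2,0,0,0],
    [0,0,0,0,0,0],
    [0,0,0,0,0,0]
  ]
}}

```text
clock: 9.08
tool_pos: [0.4296, 0.0884, 0.0051]
eef_rot: [0.753, 0.658, -0.001, -0.0]
contact_force: [-1.2, -0.2, 0.0]
finger_gap: 0.0437
finger_force: 25.0
```

Request:
{"op": "jog_arm", "data": {
  "increments": [
    [0,0,0.1,0,0,0],
    [0,0,0.1,0,0,0],
    [0,0,0,0,0,0],
    [0,0,0,0,0,0]
  ]
}}

```text
clock: 9.42
tool_pos: [0.4296, 0.0883, 0.0031]
eef_rot: [0.753, 0.658, -0.001, -0.0]
contact_force: [0.8, -0.0, -0.8]
finger_gap: 0.0433
finger_force: 25.0
```

Request:
{"op": "jog_arm", "data": {
  "increments": [
    [0,0,0,0,0,0],
    [0,0,0,0,0,0],
    [0,0,0,0,0,0],
    [0,0,0,0,0,0],
    [0,0,-1,0,0,0],
    [0,0,-2,0,0,0],
    [0,0,-3,0,0,0],
    [0,0,-3,0,0,0],
    [0,0,-3,0,0,0],
    [0,0,-3,0,0,0],
    [0,0,-2,0,0,0],
    [0,0,0,0,0,0]
  ],
  "claw": 1
}}

```text
clock: 10.42
tool_pos: [0.432, 0.0889, 0.177]
eef_rot: [0.753, 0.658, 0.002, 0.0]
contact_force: [1.0, 0.5, -0.1]
finger_gap: 0.0878
finger_force: 0.0
```

```bash
python3 - <<'E'
from h import *
print(arm.sense()['finger_gap']);go([.519,-.307,.12],Rtool(.7344,0)) 
E
```

```text
0.08784120717896333
shift first, tool cm [-38.09  13.91   5.61] | rotvec [ 0.002  -0.0044  0.7019] | shift after rot [-20.08  35.22   5.7 ] q [-0.9   0.33  0.71  2.16 -0.32  0.75 -0.11] t 10.4167
```

Request:
{"op": "jog_arm", "data": {
  "increments": [
    [-2.26,1.91,0,0,0,0.0501],
    [-2.26,1.91,0,0,0,0.0501],
    [-2.26,1.91,0,0,0,0.0501],
    [-2.26,1.91,0,0,0,0.0501],
    [-2.26,1.91,0,0,0,0.0501],
    [-2.26,1.91,0,0,0,0.0501],
    [-2.26,1.91,0,0,0,0.0501],
    [-2.26,1.91,0,0,0,0.0501],
    [-2.26,1.91,0,0,0,0.0501],
    [-2.26,1.91,1,0,0,0.0501],
    [-2.26,1.91,1,0,0,0.0501],
    [-2.26,1.91,1,0,0,0.0501],
    [-2.26,1.91,1,0,0,0.0501],
    [-2.26,1.91,1,0,0,0.0501],
    [0,0,0,0,0,0],
    [0,0,0,0,0,0]
  ]
}}

```text
clock: 11.75
tool_pos: [0.5254, -0.3072, 0.1223]
eef_rot: [0.934, 0.358, -0.002, -0.0]
contact_force: [-0.1, 0.5, 0.6]
finger_gap: 0.088
finger_force: 0.0
```

```bash
python3 - <<'E'
from h import *
c=snap('wrist','w3');go([.519,-.307,.12],Rtool(.7344,0)) 
print(proj([[.4837+.742*a-.670*b,-.3387+.67*a+.742*b,.0045] for a,b in((.08,.0225),(.08,-.0225),(-.08,.0225),(-.08,-.0225))],'w3',1).round(1))
E
```

```text
shift first, tool cm [-0.65 -0.38  0.26] | rotvec [-0.0024  0.0021  0.0003] | shift after rot [-0.65 -0.39  0.26] q [-0.06  0.74  0.75  1.77 -0.63  0.9   0.13] t 11.8
[[284.6 188.4]
 [347.1 188.3]
 [291.7 369.5]
 [342.6 369.6]]
```

View pics/w3.png

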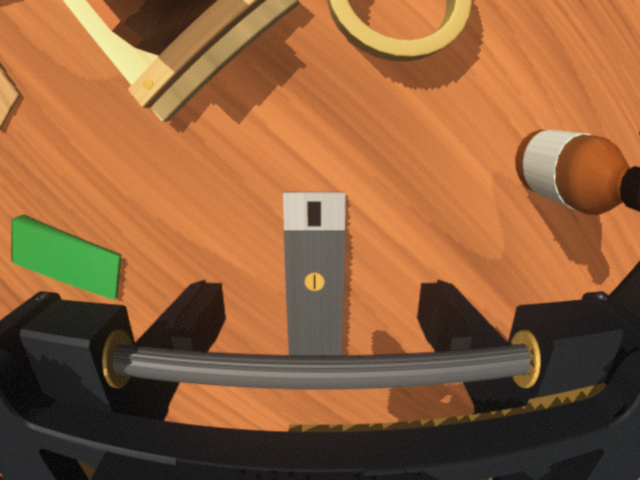

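```bash
python3 - <<'E'
from h import *
S2=lambda x,y:(x/4+105,y/4+270)
for w,s in(((283,192),(320,125)),((346,192),(280,183))):
    for a in (s,(0,0)): 
        try: print(tri([ray(w,'w3',1),ray(S2(*a),'scene0')]).round(4)); break
        except Exception as e: print(e)
o,d=ray((314.5,192),'w3',1); print(o+d*(.0045-o[2])/d[2]-.032*np.array([.742,.67,0]))
E
```

```text
[ 5.245e-01 -2.683e-01 -3.000e-04]
[ 0.5559 -0.3019 -0.0007]
[ 0.51663143 -0.30766769  0.0045    ]
```

Request:
{"op": "jog_arm", "data": {
  "increments": [
    [-0.23,-0.12,2,0,0,0],
    [-0.23,-0.12,2,0,0,0],
    [-0.23,-0.12,2,0,0,0],
    [-0.23,-0.12,2,0,0,0],
    [0,0,1.5,0,0,0],
    [0,0,1,0,0,0],
    [0,0,0.8,0,0,0],
    [0,0,0,0,0,0],
    [0,0,0,0,0,0]
  ]
}}

```text
clock: 12.55
tool_pos: [0.5174, -0.3082, 0.0105]
eef_rot: [0.933, 0.36, -0.001, 0.0]
contact_force: [0.2, 0.5, 0.2]
finger_gap: 0.0881
finger_force: 0.0
```

```bash
python3 - <<'E'
from h import *
go([.517,-.3085,.002],Rtool(.7344,0));print(arm.sense()['contact_force'])
E
```

```text
shift first, tool cm [-0.04 -0.    0.85] | rotvec [-0.0005  0.0016  0.0016] | shift after rot [-0.05 -0.    0.85] q [ 0.03  0.88  0.62  1.8  -0.76  0.71  0.24] t 12.55
[0.15080415 0.52853506 0.16733659]
```

Request:
{"op": "jog_arm", "data": {
  "increments": [
    [0,0,0.5,0,0,0],
    [0,0,0.3,0,0,0],
    [0,0,0,0,0,0],
    [0,0,0,0,0,0],
    [0,0,0,0,0,0]
  ]
}}

```text
clock: 12.97
tool_pos: [0.517, -0.3084, 0.0024]
eef_rot: [0.933, 0.359, -0.001, 0.0]
contact_force: [-0.4, 0.4, 0.2]
finger_gap: 0.0882
finger_force: 0.0
```

Request:
{"op": "jog_arm", "data": {
  "increments": [
    [0,0,0,0,0,0],
    [0,0,0,0,0,0],
    [0,0,0,0,0,0],
    [0,0,0,0,0,0],
    [0,0,0,0,0,0],
    [0,0,0,0,0,0],
    [0,0,0,0,0,0]
  ],
  "claw": -1,
  "grip_force": 55
}}

```text
clock: 13.55
tool_pos: [0.5169, -0.3083, 0.0022]
eef_rot: [0.933, 0.359, -0.001, -0.0]
contact_force: [0.6, -0.2, -0.8]
finger_gap: 0.0439
finger_force: 55.1
```

Request:
{"op": "jog_arm", "data": {
  "increments": [
    [0,0,-0.5,0,0,0],
    [0,0,-1,0,0,0],
    [0,0,-2,0,0,0],
    [0,0,-3,0,0,0],
    [0,0,-3,0,0,0],
    [0,0,-3,0,0,0],
    [0,0,-3,0,0,0],
    [0,0,-3,0,0,0],
    [0,0,-3,0,0,0],
    [0,0,-2,0,0,0],
    [0,0,-1,0,0,0],
    [0,0,0,0,0,0],
    [0,0,0,0,0,0]
  ]
}}

```text
clock: 14.63
tool_pos: [0.5171, -0.3077, 0.2467]
eef_rot: [0.933, 0.36, -0.001, -0.001]
contact_force: [0.4, 0.3, -3.2]
finger_gap: 0.0436
finger_force: 55.0
```

```bash
cat >> h.py <<'E'
def arc(pos,R,N):  # constant row for a pure combined move (screw)
    from scipy.linalg import logm,expm
    s=arm.sense(); T0=np.eye(4);T0[:3,:3]=Ro.from_quat(s['eef_rot']).as_matrix();T0[:3,3]=s['tool_pos'];T1=np.eye(4);T1[:3,:3]=R;T1[:3,3]=pos
    D=expm(logm(np.linalg.inv(T0)@T1).real/N); print(N,'rows of',(D[:3,3]*100).round(3),Ro.from_matrix(D[:3,:3]).as_rotvec().round(4))
    for k in (N//3,2*N//3): print('via',(T0@np.linalg.matrix_power(D,k))[:3,3].round(3))
E
python3 - <<'E'
from h import *
p=bed(.215,0,.06); print(p)
arc([p[0],p[1],.26],Rtool(PL[2],0),16); arc(p,Rtool(PL[2],TILT),18)
E
```

```text
[0.60781322 0.0710201  0.196162  ]
16 rows of [ 2.394 -0.665 -0.084] [-0.0001  0.     -0.0439]
via [ 0.574 -0.197  0.251]
via [ 0.605 -0.078  0.255]
18 rows of [ 1.955 -0.562  0.997] [ 0.0135  0.0372 -0.0374]
via [ 0.573 -0.194  0.199]
via [ 0.605 -0.064  0.183]
```

Request:
{"op": "jog_arm", "data": {
  "increments": [
    [2.4,-0.66,-0.08,0,0,-0.044],
    [2.4,-0.66,-0.08,0,0,-0.044],
    [2.4,-0.66,-0.08,0,0,-0.044],
    [2.4,-0.66,-0.08,0,0,-0.044],
    [2.4,-0.66,-0.08,0,0,-0.044],
    [2.4,-0.66,-0.08,0,0,-0.044],
    [2.4,-0.66,-0.08,0,0,-0.044],
    [2.4,-0.66,-0.08,0,0,-0.044],
    [2.4,-0.66,-0.08,0,0,-0.044],
    [2.4,-0.66,-0.08,0,0,-0.044],
    [2.4,-0.66,-0.08,0,0,-0.044],
    [2.4,-0.66,-0.08,0,0,-0.044],
    [2.4,-0.66,-0.08,0,0,-0.044],
    [2.4,-0.66,-0.08,0,0,-0.044],
    [2.4,-0.66,-0.08,0,0,-0.044],
    [2.4,-0.66,-0.08,0,0,-0.044],
    [0,0,0,0,0,0]
  ]
}}

```text
clock: 16.05
tool_pos: [0.6073, 0.0785, 0.2569]
eef_rot: [0.749, 0.663, -0.002, -0.003]
contact_force: [-0.2, 1.3, -3.5]
finger_gap: 0.0437
finger_force: 55.0
```

Request:
{"op": "jog_arm", "data": {
  "increments": [
    [0,0,0,0,0.07,0],
    [0,0,0,0,0.07,0],
    [0,0,0,0,0.07,0],
    [0,0,0,0,0.07,0],
    [0,0,0,0,0.07,0],
    [0,0,0,0,0.07,0],
    [0,0,0,0,0.07,0],
    [0,0,0,0,0.07,0],
    [0,0,0,0,0.07,0],
    [0,0,0,0,0.07,0],
    [0,0,0,0,0,0],
    [0,0,0,0,0,0]
  ]
}}

```text
clock: 17.05
tool_pos: [0.608, 0.0697, 0.2573]
eef_rot: [0.708, 0.618, 0.255, -0.227]
contact_force: [-0.5, 0.4, -2.7]
finger_gap: 0.0437
finger_force: 55.0
```

```bash
python3 - <<'E'
from h import *
go(bed(.215,0,.055),Rtool(PL[2],TILT))
E
```

```text
shift first, tool cm [-3.82 -0.    5.27] | rotvec [-0.0039  0.0017 -0.0046] | shift after rot [-3.83 -0.04  5.27] q [-0.15  0.54  0.42  1.75 -0.99  1.22  0.62] t 17.05
```

Request:
{"op": "jog_arm", "data": {
  "increments": [
    [-0.95,0,1.3,0,0,0],
    [-0.95,0,1.3,0,0,0],
    [-0.95,0,1.3,0,0,-0.002],
    [-0.95,0,1.3,0,0,-0.002],
    [0,0,0,0,0,0],
    [0,0,0,0,0,0]
  ]
}}

```text
clock: 17.55
tool_pos: [0.609, 0.0766, 0.1949]
eef_rot: [0.705, 0.621, 0.256, -0.226]
contact_force: [0.2, 0.6, -2.2]
finger_gap: 0.0435
finger_force: 55.0
```

```bash
python3 - <<'E'
from h import *
go(bed(.215,0,.055),Rtool(PL[2],TILT))
snap('wrist','w4');snap('scene','s4');snap('top','t4')
w=cv2.imread('pics/w4.png');s=cv2.imread('pics/s4.png');t=cv2.imread('pics/t4.png')
def c(im,x,y,w,h): return cv2.resize(im[y:y+h,x:x+w],(400,300),interpolation=cv2.INTER_CUBIC)
m=np.vstack([np.hstack([c(w,180,160,280,210),c(s,222,215,160,120)]),np.hstack([c(t,286,162,153,115),c(t,240,240,200,150)])])
cv2.imwrite('pics/m4.png',m)
E
```

```text
shift first, tool cm [-0.36 -0.04  0.04] | rotvec [-0.0049 -0.      0.0043] | shift after rot [-0.36 -0.04  0.04] q [-0.13  0.63  0.39  1.79 -1.06  1.15  0.73] t 17.55
```

View pics/m4.png

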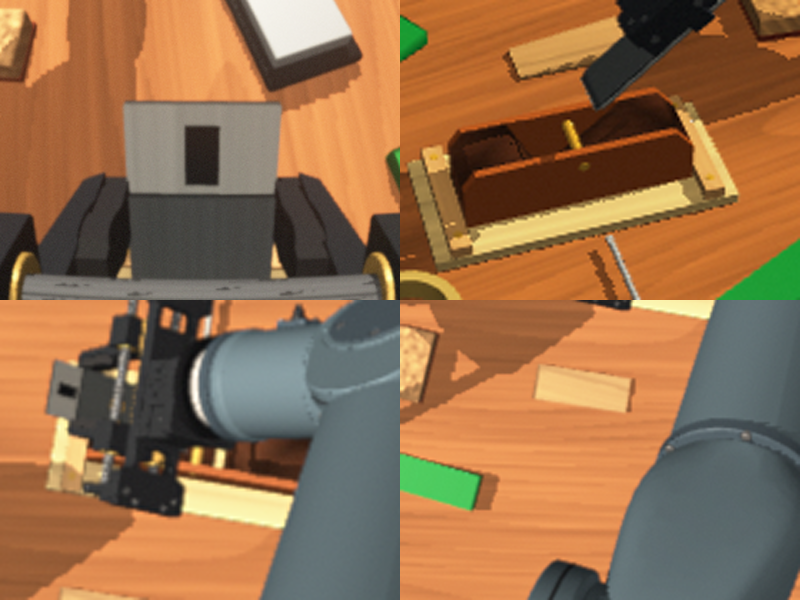

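```bash
cat >> h.py <<'E'
def tp(*v):
    s=arm.sense(); return Ro.from_quat(s['eef_rot']).apply(v)+s['tool_pos']
E
python3 - <<'E'
from h import *
print('edge pred',proj([tp(-.128,-.0225,-.0023),tp(-.128,.0225,-.0023)],'s4').round(1),'obs (294.8,246.2) (304,257.8)')
print('bar pred',proj([bed(.045,.0245,.022),bed(.045,-.0245,.022),bed(.045,-.0325,.022)],'s4').round(1),'obs far (289.2,263.8), near ~(294,275), dot (296,281.4)')
print('top end pred',proj([tp(.032,-.0225,-.0023),tp(.032,.0225,-.0023)],'w4',1).round(1),'obs',(180+124*.7,160+102*.7),(180+280*.7,160+102*.7))
for k in (1,2):print('px per 5mm bed y,x,z',(proj([bed(.09,.005,.05),bed(.095,0,.05),bed(.09,0,.055)],'s4')-proj(bed(.09,0,.05),'s4')).round(1)); break
E
```

```text
edge pred [[292.1 245.9]
 [298.2 259.1]] obs (294.8,246.2) (304,257.8)
bar pred [[287.1 264.3]
 [293.4 278.8]
 [294.5 281.3]] obs far (289.2,263.8), near ~(294,275), dot (296,281.4)
top end pred [[271.9 233.6]
 [383.8 233.6]] obs (266.8, 231.39999999999998) (376.0, 231.39999999999998)
px per 5mm bed y,x,z [[-0.7 -1.5]
 [ 1.6 -1.4]
 [-1.4 -1. ]]
```

```bash
sed -i 's/^PL=.*/PL=[.5932,-.0537,1.434]; TILT=np.deg2rad(40)/' h.py; python3 - <<'E'
from h import *
print(bed(.045,0,.022))
go(bed(.203,0,.006),Rtool(PL[2],TILT))
w=cv2.imread('pics/w4.png')
for r in (345,350):
    print(r,[(x,w[r,x].tolist()) for x in list(range(255,275,2))+list(range(366,390,2))])
E
```

```text
[ 0.5959725  -0.03355926  0.05777842]
shift first, tool cm [-1.56  0.09  5.16] | rotvec [-0.0037 -0.0006  0.0086] | shift after rot [-1.55  0.08  5.16] q [-0.13  0.63  0.39  1.79 -1.06  1.15  0.73] t 17.7
345 [(255, [26, 30, 34]), (257, [23, 23, 29]), (259, [25, 25, 30]), (261, [20, 25, 27]), (263, [24, 25, 31]), (265, [35, 51, 64]), (267, [80, 124, 165]), (269, [94, 146, 195]), (271, [82, 117, 149]), (273, [65, 70, 72]), (366, [69, 74, 74]), (368, [67, 72, 75]), (370, [111, 169, 218]), (372, [142, 217, 249]), (374, [141, 215, 249]), (376, [95, 151, 200]), (378, [25, 33, 42]), (380, [26, 30, 34]), (382, [25, 29, 34]), (384, [21, 20, 29]), (386, [24, 27, 32]), (388, [34, 37, 43])]
350 [(255, [25, 30, 34]), (257, [20, 27, 30]), (259, [17, 21, 26]), (261, [22, 26, 29]), (263, [79, 120, 148]), (265, [118, 180, 213]), (267, [118, 180, 212]), (269, [113, 174, 208]), (271, [100, 147, 173]), (273, [68, 73, 75]), (366, [67, 69, 70]), (368, [69, 77, 78]), (370, [102, 155, 186]), (372, [114, 175, 208]), (374, [115, 176, 208]), (376, [117, 177, 210]), (378, [97, 145, 175]), (380, [38, 49, 62]), (382, [25, 28, 36]), (384, [27, 30, 34]), (386, [22, 24, 30]), (388, [33, 38, 42])]
```

Request:
{"op": "jog_arm", "data": {
  "increments": [
    [-0.5,0.03,1,0,0,0.003],
    [-0.5,0.03,1,0,0,0.003],
    [-0.5,0.03,1,0,0,0.002],
    [0,0,1,0,0,0],
    [0,0,0.6,0,0,0],
    [0,0,0.3,0,0,0],
    [0,0,0,0,0,0],
    [0,0,0,0,0,0]
  ]
}}

```text
clock: 18.37
tool_pos: [0.613, 0.0952, 0.1483]
eef_rot: [0.708, 0.618, 0.257, -0.227]
contact_force: [0.2, -0.8, -2.6]
finger_gap: 0.0437
finger_force: 55.0
```

```bash
python3 - <<'E'
from h import *
print(arm.sense()['contact_force']);go(bed(.203,0,.006),Rtool(PL[2],TILT))
snap('wrist','w5');snap('scene','s5');snap('top','t5')
w=cv2.imread('pics/w5.png');s=cv2.imread('pics/s5.png')
def c(im,x,y,w,h): return cv2.resize(im[y:y+h,x:x+w],(400,300),interpolation=cv2.INTER_CUBIC)
cv2.imwrite('pics/m5.png',np.hstack([c(w,180,160,280,210),c(s,262,230,100,75)]))
E
```

```text
[ 0.17111518 -0.78798891 -2.55168692]
shift first, tool cm [0.03 0.07 0.18] | rotvec [-0.0049 -0.001  -0.0009] | shift after rot [0.03 0.07 0.18] q [-0.14  0.7   0.35  1.8  -1.13  1.08  0.78] t 18.3667
```

View pics/m5.png

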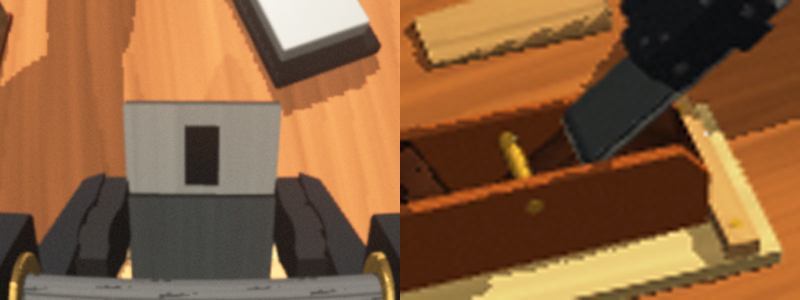

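Request:
{"op": "jog_arm", "data": {
  "increments": [
    [-0.5,0.03,0.05,0,0,0],
    [-1,0.03,0,0,0,0],
    [-1,0,0,0,0,0],
    [-1,0,0,0,0,0],
    [-0.5,0,0,0,0,0],
    [0,0,0,0,0,0],
    [0,0,0,0,0,0]
  ]
}}

```text
clock: 19.1
tool_pos: [0.6092, 0.0646, 0.1217]
eef_rot: [0.708, 0.617, 0.256, -0.227]
contact_force: [-0.4, 0.8, -3.8]
finger_gap: 0.0436
finger_force: 55.0
```

Request:
{"op": "jog_arm", "data": {
  "increments": [
    [0,0,0.1,0,0,0],
    [0,0,0.1,0,0,0],
    [0,0,0,0,0,0],
    [0,0,0,0,0,0]
  ]
}}

```text
clock: 19.43
tool_pos: [0.6095, 0.0669, 0.1208]
eef_rot: [0.708, 0.618, 0.257, -0.227]
contact_force: [-0.4, -0.6, -3.2]
finger_gap: 0.0437
finger_force: 55.0
```

```bash
python3 - <<'E'
from h import *
print(arm.sense()['contact_force']);go(bed(.163,0,.0022),Rtool(PL[2],TILT))
E
```

```text
[-0.37376576 -0.61730413 -3.15834915]
shift first, tool cm [-0.01  0.03  0.29] | rotvec [-0.0051 -0.0014 -0.0003] | shift after rot [-0.01  0.03  0.29] q [-0.09  0.75  0.35  1.8  -1.14  1.09  0.85] t 19.4333
```

Request:
{"op": "jog_arm", "data": {
  "increments": [
    [-0.7,0,0.05,0,0,0],
    [-0.8,0,0.05,0,0,0],
    [-0.8,0,0.05,0,0,0],
    [-0.7,0,0.05,0,0,0],
    [0,0,0,0,0,0],
    [0,0,0,0,0,0]
  ]
}}

```text
clock: 19.93
tool_pos: [0.6062, 0.044, 0.0991]
eef_rot: [0.709, 0.617, 0.256, -0.227]
contact_force: [0.9, -0.6, -2.7]
finger_gap: 0.0438
finger_force: 55.0
```

Request:
{"op": "jog_arm", "data": {
  "increments": [
    [0,0,0.1,0,0,0],
    [0,0,0.1,0,0,0],
    [0,0,0,0,0,0],
    [0,0,0,0,0,0]
  ]
}}

```text
clock: 20.27
tool_pos: [0.6068, 0.0459, 0.0985]
eef_rot: [0.708, 0.618, 0.257, -0.227]
contact_force: [-0.8, -2.7, -1.4]
finger_gap: 0.0439
finger_force: 55.0
```

```bash
python3 - <<'E'
from h import *
print(arm.sense()['contact_force']);go(bed(.123,0,.0022),Rtool(PL[2],TILT))
E
```

```text
[-0.80831133 -2.69036908 -1.35442525]
shift first, tool cm [-0.96  0.01 -0.06] | rotvec [-0.0043 -0.0007 -0.0008] | shift after rot [-0.96  0.01 -0.06] q [-0.05  0.79  0.35  1.79 -1.14  1.09  0.91] t 20.2667
```

Request:
{"op": "jog_arm", "data": {
  "increments": [
    [-0.3,0,0,0,0,0],
    [-0.3,0,0,0,0,0],
    [-0.1,0,0,0,0,0],
    [0,0,0,0,0,0],
    [0,0,0,0,0,0]
  ]
}}

```text
clock: 20.68
tool_pos: [0.6064, 0.0408, 0.094]
eef_rot: [0.708, 0.618, 0.257, -0.227]
contact_force: [1.2, -1.3, 2.0]
finger_gap: 0.0434
finger_force: 55.0
```

Request:
{"op": "jog_arm", "data": {
  "increments": [
    [-0.1,0,0,0,0,0],
    [-0.1,0,0,0,0,0],
    [0,0,0,0,0,0]
  ]
}}

```text
clock: 20.93
tool_pos: [0.606, 0.0393, 0.0926]
eef_rot: [0.708, 0.618, 0.257, -0.227]
contact_force: [1.2, -1.6, 4.9]
finger_gap: 0.0441
finger_force: 55.0
```

```bash
python3 - <<'E'
from h import *
print(arm.sense()['contact_force']);go(bed(.123,0,.0022),Rtool(PL[2],TILT))
E
```

```text
[ 1.19679992 -1.5738986   4.90012722]
shift first, tool cm [-0.07  0.   -0.08] | rotvec [-0.0043 -0.0013 -0.0008] | shift after rot [-0.07  0.   -0.08] q [-0.04  0.8   0.34  1.79 -1.15  1.09  0.92] t 20.9333
```

Request:
{"op": "jog_arm", "data": {
  "increments": [
    [-0.1,0,-0.05,0,0,0],
    [-0.1,0,-0.05,0,0,0],
    [0,0,0,0,0,0],
    [0,0,0,0,0,0]
  ]
}}

```text
clock: 21.27
tool_pos: [0.605, 0.0378, 0.0915]
eef_rot: [0.708, 0.618, 0.256, -0.227]
contact_force: [1.6, 2.0, 0.1]
finger_gap: 0.0443
finger_force: 55.0
```

Request:
{"op": "jog_arm", "data": {
  "increments": [
    [-0.1,0,0,0,0,0],
    [-0.1,0,0,0,0,0],
    [0,0,0,0,0,0],
    [0,0,0,0,0,0]
  ]
}}

```text
clock: 21.6
tool_pos: [0.6051, 0.0377, 0.0913]
eef_rot: [0.707, 0.618, 0.257, -0.228]
contact_force: [0.5, 5.5, 4.1]
finger_gap: 0.0435
finger_force: 55.0
```

```bash
python3 - <<'E'
from h import *
print(arm.sense()['contact_force']);go(bed(.123,0,.0022),Rtool(PL[2],TILT))
E
```

```text
[0.52614684 5.4693482  4.14882742]
shift first, tool cm [ 0.14  0.07 -0.07] | rotvec [-0.0065 -0.0046  0.0001] | shift after rot [ 0.14  0.07 -0.07] q [-0.03  0.8   0.34  1.79 -1.15  1.09  0.93] t 21.6
```

Request:
{"op": "jog_arm", "data": {
  "increments": [
    [0.05,0,0,0,0,0],
    [0,0,0,0,0,0],
    [0,0,0,0,0,0],
    [0,0,0,0,0,0],
    [0,0,-0.5,0,0,0],
    [0,0,-1.5,0,0,0],
    [0,0,-2,0,0,0],
    [0,0,-2,0,0,0],
    [0,0,-2,0,0,0],
    [0,0,-2,0,0,0],
    [0,0,-2,0,0,0],
    [0,0,0,0,0,0],
    [0,0,0,0,0,0]
  ],
  "claw": 1
}}

```text
clock: 22.68
tool_pos: [0.5957, -0.0421, 0.1837]
eef_rot: [0.708, 0.617, 0.257, -0.226]
contact_force: [-0.2, 0.6, -0.1]
finger_gap: 0.0881
finger_force: 0.0
```

```bash
python3 - <<'E'
from h import *
s=arm.sense();print(s['contact_force'],s['tool_pos'],s['finger_gap'])
snap('wrist','w6');snap('scene','s6')
w=cv2.imread('pics/w6.png');s=cv2.imread('pics/s6.png')
def c(im,x,y,w,h): return cv2.resize(im[y:y+h,x:x+w],(400,300),interpolation=cv2.INTER_CUBIC)
cv2.imwrite('pics/m6.png',np.hstack([c(w,220,170,200,150),c(s,242,225,120,90)]))
E
```

```text
[-0.23663444  0.61523402 -0.14072924] [ 0.59570926 -0.04209801  0.18373408] 0.08813138804169038
```

View pics/m6.png

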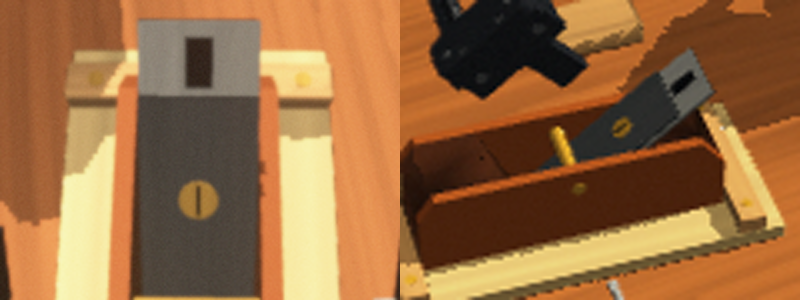

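```bash
python3 - <<'E'
from h import *
print(proj([bed(.155,.0225,.0045),bed(.155,-.0225,.0045),bed(.16,0,.0045)],'w6',1).round(1),'obs (289,180),(349.5,180)')
print(proj([bed(.155,.0225,.0045),bed(.155,-.0225,.0045),bed(.16,0,.0045)],'s6').round(1),'obs (328.4,239.4),(336.5,251.4)')
for a,b,y in(((289,180),(328.4,239.4),.0225),((349.5,180),(336.5,251.4),-.0225)): print(tri([ray(a,'w6',1),ray(b,'s6')]),bed(.155,y,.0045))
R=Rtool(PL[2],0)
go([.432,.089,.12],R)
E
```

```text
[[290.9 178.8]
 [353.3 178.8]
 [322.1 171.8]] obs (289,180),(349.5,180)
[[327.8 238.6]
 [334.6 251.4]
 [332.8 243.5]] obs (328.4,239.4),(336.5,251.4)
[0.58517899 0.0664562  0.11030895] [0.5867079  0.06413045 0.11507928]
[0.6293554  0.06242867 0.11012378] [0.63128751 0.0579938  0.11507928]
shift first, tool cm [  4.03 -17.83  11.65] | rotvec [-0.0061 -0.6998  0.001 ] | shift after rot [ 10.53 -17.9    6.23] q [ 0.04  0.69  0.43  1.73 -1.    1.27  0.85] t 22.7833
```

Request:
{"op": "jog_arm", "data": {
  "increments": [
    [0,0,0,0,-0.0875,0],
    [0,0,0,0,-0.0875,0],
    [0,0,0,0,-0.0875,0],
    [0,0,0,0,-0.0875,0],
    [0,0,0,0,-0.0875,0],
    [0,0,0,0,-0.0875,0],
    [0,0,0,0,-0.0875,0],
    [0,0,0,0,-0.0875,0],
    [1.5,-2.55,0,0,0,0],
    [1.5,-2.55,0,0,0,0],
    [1.5,-2.55,0,0,0,0],
    [1.5,-2.55,0,0,0,0],
    [1.5,-2.55,1,0,0,0],
    [1.5,-2.55,2,0,0,0],
    [1.5,-2.55,2,0,0,0],
    [0,0,1,0,0,0],
    [0,0,0,0,0,0],
    [0,0,0,0,0,0]
  ]
}}

```text
clock: 24.28
tool_pos: [0.4321, 0.0875, 0.1231]
eef_rot: [0.753, 0.658, -0.002, -0.001]
contact_force: [0.2, -0.3, 0.3]
finger_gap: 0.0878
finger_force: 0.0
```

```bash
python3 - <<'E'
from h import *
go([.4296,.0883,.007],Rtool(1.4379,0)); snap('wrist','w7')
w=cv2.imread('pics/w7.png'); cv2.imwrite('pics/m7.png',w[160:420,120:520])
print(proj([[.4296,.0883,.02]],'w7',1))
E
```

```text
shift first, tool cm [ 0.07 -0.2  11.61] | rotvec [-0.0052  0.0018 -0.0006] | shift after rot [ 0.05 -0.26 11.61] q [-0.89  0.47  0.73  2.19 -0.52  0.66  0.07] t 24.2833
[[319.99472466 232.13445276]]
```

View pics/m7.png

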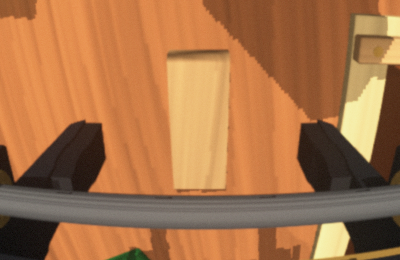

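Request:
{"op": "jog_arm", "data": {
  "increments": [
    [0,-0.05,2,0,0,0],
    [0,-0.05,2,0,0,0],
    [0,-0.05,2,0,0,0],
    [0,-0.05,2,0,0,0],
    [0,0,1.5,0,0,0],
    [0,0,1,0,0,0],
    [0,0,0.8,0,0,0],
    [0,0,0.2,0,0,0],
    [0,0,0,0,0,0],
    [0,0,0,0,0,0],
    [0,0,0,0,0,0]
  ]
}}

```text
clock: 25.25
tool_pos: [0.4304, 0.0877, 0.0091]
eef_rot: [0.753, 0.658, -0.001, -0.001]
contact_force: [-0.0, 0.4, 2.0]
finger_gap: 0.0879
finger_force: 0.0
```

Request:
{"op": "jog_arm", "data": {
  "increments": [
    [0,0,0,0,0,0],
    [0,0,0,0,0,0],
    [0,0,0,0,0,0],
    [0,0,0,0,0,0],
    [0,0,0,0,0,0],
    [0,0,0,0,0,0],
    [0,0,0,0,0,0]
  ],
  "claw": -1,
  "grip_force": 50
}}

```text
clock: 25.83
tool_pos: [0.4297, 0.0877, 0.0085]
eef_rot: [0.753, 0.658, -0.002, -0.001]
contact_force: [1.2, -0.1, 0.6]
finger_gap: 0.0436
finger_force: 26.3
```

Request:
{"op": "jog_arm", "data": {
  "increments": [
    [0,0,-0.5,0,0,0],
    [0,0,-1.5,0,0,0],
    [0,0,-3,0,0,0],
    [0,0,-3,0,0,0],
    [0,0,-3,0,0,0],
    [0,0,-3,0,0,0],
    [0,0,-3,0,0,0],
    [0,0,-3,0,0,0],
    [0,0,-2,0,0,0],
    [0,0,-1,0,0,0],
    [0,0,0,0,0,0],
    [0,0,0,0,0,0]
  ]
}}

```text
clock: 26.83
tool_pos: [0.4303, 0.088, 0.238]
eef_rot: [0.753, 0.658, -0.002, -0.002]
contact_force: [-0.5, 0.2, -1.5]
finger_gap: 0.0435
finger_force: 50.0
```

```bash
python3 - <<'E'
from h import *
s=arm.sense();print(s['finger_force'],s['finger_gap'],bed(.187,0,.07)); go(bed(.187,0,.07),Rtool(PL[2],TILT))
E
```

```text
49.9997827783227 0.043465607664123385 [0.60659907 0.04363727 0.18582439]
shift first, tool cm [-2.05 18.09  5.13] | rotvec [-0.0057  0.6984  0.0012] | shift after rot [-4.88 18.07  2.72] q [-1.11  0.25  0.95  2.1  -0.26  0.91 -0.15] t 26.8333
```

Request:
{"op": "jog_arm", "data": {
  "increments": [
    [-0.29,2.58,0,0,0,0],
    [-0.29,2.58,0,0,0,0],
    [-0.29,2.58,0,0,0,0],
    [-0.29,2.58,0,0,0,0],
    [-0.29,2.58,0,0,0,0],
    [-0.29,2.58,0,0,0,0],
    [-0.29,2.58,0,0,0,0],
    [0,0,0,0,0.0873,0],
    [0,0,0,0,0.0873,0],
    [0,0,0,0,0.0873,0],
    [0,0,0,0,0.0873,0],
    [0,0,0,0,0.0873,0],
    [0,0,0,0,0.0873,0],
    [0,0,0,0,0.0873,0],
    [0,0,0,0,0.0873,0],
    [-1.6,0,2,0,0,0],
    [-1.6,0,1.9,0,0,0],
    [0,0,0,0,0,0],
    [0,0,0,0,0,0]
  ]
}}

```text
clock: 28.42
tool_pos: [0.6053, 0.044, 0.1847]
eef_rot: [0.709, 0.617, 0.254, -0.228]
contact_force: [0.9, -0.2, 0.2]
finger_gap: 0.0433
finger_force: 50.0
```

```bash
python3 - <<'E'
from h import *
s=arm.sense();print(s['contact_force']); go(bed(.186,0,.020),Rtool(PL[2],TILT))
E
```

```text
[ 0.90712831 -0.20356236  0.16741292]
shift first, tool cm [-0.05  0.17  4.9 ] | rotvec [-0.0085  0.0003 -0.0054] | shift after rot [-0.05  0.13  4.9 ] q [-0.14  0.67  0.49  1.78 -1.09  1.22  0.79] t 28.4167
```

Request:
{"op": "jog_arm", "data": {
  "increments": [
    [0,0.04,1.2,-0.004,0,-0.003],
    [0,0.04,1.2,-0.003,0,-0.002],
    [0,0.05,1.2,0,0,0],
    [0,0,0.8,0,0,0],
    [0,0,0.4,0,0,0],
    [0,0,0,0,0,0],
    [0,0,0,0,0,0],
    [0,0,0,0,0,0]
  ]
}}

```text
clock: 29.08
tool_pos: [0.6126, 0.0738, 0.1508]
eef_rot: [0.708, 0.619, 0.259, -0.223]
contact_force: [0.7, 0.5, 0.4]
finger_gap: 0.0431
finger_force: 50.0
```

```bash
python3 - <<'E'
from h import *
s=arm.sense();print(s['contact_force']); go(bed(.186,0,.0165),Rtool(PL[2],TILT))
snap('scene','s8');snap('wrist','w8')
w=cv2.imread('pics/w8.png');s=cv2.imread('pics/s8.png')
def c(im,x,y,w,h): return cv2.resize(im[y:y+h,x:x+w],(400,300),interpolation=cv2.INTER_CUBIC)
cv2.imwrite('pics/m8.png',np.hstack([c(w,180,160,280,210),c(s,262,215,120,90)]))
E
```

```text
[0.66619831 0.46587363 0.35514431]
shift first, tool cm [-0.2  -0.19  0.69] | rotvec [0.0031 0.0009 0.004 ] | shift after rot [-0.2  -0.19  0.69] q [-0.17  0.71  0.45  1.8  -1.16  1.14  0.83] t 29.0833
```

View pics/m8.png

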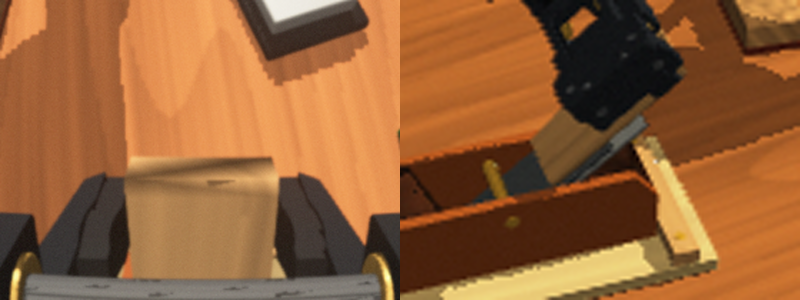

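Request:
{"op": "jog_arm", "data": {
  "increments": [
    [-0.1,-0.06,0.3,0,0,0.002],
    [-0.1,-0.06,0.2,0,0,0.002],
    [0,0,0.1,0,0,0],
    [0,0,0,0,0,0],
    [0,0,0,0,0,0],
    [0,0,0,0,0,0]
  ]
}}

```text
clock: 29.68
tool_pos: [0.611, 0.0767, 0.1443]
eef_rot: [0.709, 0.617, 0.258, -0.224]
contact_force: [-0.2, 1.5, -0.5]
finger_gap: 0.0434
finger_force: 50.0
```

```bash
python3 - <<'E'
from h import *
s=arm.sense();print(s['contact_force']); go(bed(.186,0,.0165),Rtool(PL[2],TILT))
E
```

```text
[-0.21283015  1.54147851 -0.53548376]
shift first, tool cm [0.02 0.01 0.02] | rotvec [ 0.0013  0.0011 -0.0005] | shift after rot [0.02 0.01 0.02] q [-0.17  0.72  0.45  1.81 -1.17  1.14  0.84] t 29.6833
```

Request:
{"op": "jog_arm", "data": {
  "increments": [
    [-0.5,0,0,0,0,0],
    [-0.8,0,0,0,0,0],
    [-0.8,0,0,0,0,0],
    [-0.8,0,0,0,0,0],
    [-0.3,0,0,0,0,0],
    [0,0,0,0,0,0],
    [0,0,0,0,0,0]
  ]
}}

```text
clock: 30.27
tool_pos: [0.608, 0.0522, 0.1237]
eef_rot: [0.709, 0.617, 0.258, -0.224]
contact_force: [-0.3, 0.3, -0.5]
finger_gap: 0.0432
finger_force: 50.0
```

```bash
python3 - <<'E'
from h import *
s=arm.sense();print(s['contact_force']); go(bed(.154,0,.0165),Rtool(PL[2],TILT))
E
```

```text
[-0.28604702  0.26828329 -0.51400491]
shift first, tool cm [ 0.03 -0.03  0.03] | rotvec [ 0.002   0.0005 -0.0008] | shift after rot [ 0.03 -0.03  0.03] q [-0.13  0.76  0.44  1.8  -1.17  1.14  0.89] t 30.2667
```

Request:
{"op": "jog_arm", "data": {
  "increments": [
    [-0.4,0,0,0,0,0],
    [-0.4,0,0,0,0,0],
    [-0.4,0,0,0,0,0],
    [0,0,0,0,0,0],
    [0,0,0,0,0,0]
  ]
}}

```text
clock: 30.68
tool_pos: [0.6069, 0.043, 0.1161]
eef_rot: [0.709, 0.617, 0.258, -0.224]
contact_force: [-0.5, 0.7, -0.9]
finger_gap: 0.0434
finger_force: 50.0
```

Request:
{"op": "jog_arm", "data": {
  "increments": [
    [0,0,0.1,0,0,0],
    [-0.2,0,0,0,0,0],
    [-0.2,0,0,0,0,0],
    [0,0,0,0,0,0],
    [0,0,0,0,0,0]
  ]
}}

```text
clock: 31.1
tool_pos: [0.6065, 0.0408, 0.1129]
eef_rot: [0.709, 0.617, 0.258, -0.224]
contact_force: [-1.3, 0.4, 1.1]
finger_gap: 0.0431
finger_force: 50.0
```

Request:
{"op": "jog_arm", "data": {
  "increments": [
    [-0.2,0,0,0,0,0],
    [-0.2,0,0,0,0,0],
    [0,0,0,0,0,0],
    [0,0,0,0,0,0]
  ]
}}

```text
clock: 31.43
tool_pos: [0.6061, 0.0379, 0.1103]
eef_rot: [0.709, 0.617, 0.258, -0.224]
contact_force: [-0.6, 0.0, 0.9]
finger_gap: 0.0438
finger_force: 50.0
```

```bash
python3 - <<'E'
from h import *
s=arm.sense();print(s['contact_force']); go(bed(.134,0,.0165),Rtool(PL[2],TILT))
E
```

```text
[-0.56473621  0.01570124  0.94358273]
shift first, tool cm [-0.   -0.03 -0.06] | rotvec [ 0.0021  0.0006 -0.0001] | shift after rot [-0.   -0.03 -0.06] q [-0.1   0.79  0.44  1.8  -1.18  1.15  0.93] t 31.4333
```

Tip is about x = 25 mm, slight contact with the iron. Now press on.

Request:
{"op": "jog_arm", "data": {
  "increments": [
    [-0.1,0,0,0,0,0],
    [-0.1,0,0,0,0,0],
    [0,0,0,0,0,0],
    [0,0,0,0,0,0]
  ]
}}

```text
clock: 31.77
tool_pos: [0.606, 0.0376, 0.1097]
eef_rot: [0.708, 0.617, 0.259, -0.225]
contact_force: [-1.0, 4.3, 4.6]
finger_gap: 0.0432
finger_force: 50.0
```

Request:
{"op": "jog_arm", "data": {
  "increments": [
    [-0.1,0,0,0,0,0],
    [-0.1,0,0,0,0,0],
    [0,0,0,0,0,0],
    [0,0,0,0,0,0]
  ]
}}

```text
clock: 32.1
tool_pos: [0.606, 0.0373, 0.1093]
eef_rot: [0.707, 0.618, 0.26, -0.225]
contact_force: [-1.3, 6.2, 8.7]
finger_gap: 0.0434
finger_force: 50.0
```

Request:
{"op": "jog_arm", "data": {
  "increments": [
    [-0.1,0,0,0,0,0],
    [-0.1,0,0,0,0,0],
    [0,0,0,0,0,0],
    [0,0,0,0,0,0]
  ]
}}

```text
clock: 32.43
tool_pos: [0.606, 0.0372, 0.1092]
eef_rot: [0.707, 0.618, 0.261, -0.227]
contact_force: [-2.5, 9.2, 14.2]
finger_gap: 0.0435
finger_force: 50.0
```

Request:
{"op": "jog_arm", "data": {
  "increments": [
    [-0.1,0,-0.05,0,0,0],
    [-0.1,0,0,0,0,0],
    [0,0,0,0,0,0],
    [0,0,0,0,0,0],
    [0,0,0,0,0,0]
  ]
}}

```text
clock: 32.85
tool_pos: [0.6059, 0.0369, 0.1089]
eef_rot: [0.706, 0.618, 0.262, -0.228]
contact_force: [-2.0, 10.3, 15.4]
finger_gap: 0.0433
finger_force: 50.0
```

```bash
python3 - <<'E'
from h import *
s=arm.sense();print(s['contact_force'],s['ft_torque']); go(bed(.134,0,.0165),Rtool(PL[2],TILT))
E
```

```text
[-1.974187   10.25966462 15.38083067] [2.91101538 0.48954046 0.27042211]
shift first, tool cm [ 0.17 -0.02 -0.1 ] | rotvec [-0.0005 -0.01    0.0039] | shift after rot [ 0.16 -0.02 -0.1 ] q [-0.09  0.79  0.44  1.8  -1.18  1.16  0.94] t 32.85
```

Request:
{"op": "jog_arm", "data": {
  "increments": [
    [-0.1,0,0,0,0,0],
    [-0.1,0,0,0,0,0],
    [0,0,0,0,0,0],
    [0,0,0,0,0,0],
    [0,0,0,0,0,0]
  ]
}}

```text
clock: 33.27
tool_pos: [0.6059, 0.0367, 0.1088]
eef_rot: [0.705, 0.618, 0.263, -0.229]
contact_force: [-2.7, 13.3, 20.3]
finger_gap: 0.0432
finger_force: 50.0
```

Request:
{"op": "jog_arm", "data": {
  "increments": [
    [0,0,0,0,0,0],
    [0,0,0,0,0,0],
    [0,0,0,0,0,0],
    [0,0,0,0,0,0],
    [0,0,-0.5,0,0,0],
    [0,0,-1.5,0,0,0],
    [0,0,-2,0,0,0],
    [0,0,-2,0,0,0],
    [0,0,-2,0,0,0],
    [0,0,-2,0,0,0],
    [0,0,-2,0,0,0],
    [0,0,0,0,0,0],
    [0,0,0,0,0,0]
  ],
  "claw": 1
}}

```text
clock: 34.35
tool_pos: [0.5946, -0.0479, 0.1972]
eef_rot: [0.709, 0.617, 0.259, -0.222]
contact_force: [0.3, 0.2, 0.1]
finger_gap: 0.0885
finger_force: 0.0
```

```bash
python3 - <<'E'
from h import *
s=arm.sense();print(s['contact_force'],s['tool_pos'],s['finger_gap'])
snap('wrist','w9');snap('scene','s9')
w=cv2.imread('pics/w9.png');s=cv2.imread('pics/s9.png')
def c(im,x,y,w,h): return cv2.resize(im[y:y+h,x:x+w],(400,300),interpolation=cv2.INTER_CUBIC)
cv2.imwrite('pics/m9.png',np.hstack([c(w,220,170,200,150),c(s,242,225,120,90)]))
print(proj([bed(.155,.0225,.0045),bed(.155,-.0225,.0045),bed(.023+.12,.022,.0287),bed(.023+.12,-.022,.0287)],'w9',1).round(1))
E
```

```text
[0.27884804 0.23243094 0.08794472] [ 0.59464603 -0.047932    0.19721306] 0.08848452972935746
[[291.6 181.1]
 [350.8 181.1]
 [290.1 203.4]
 [352.6 203.4]]
```

View pics/m9.png

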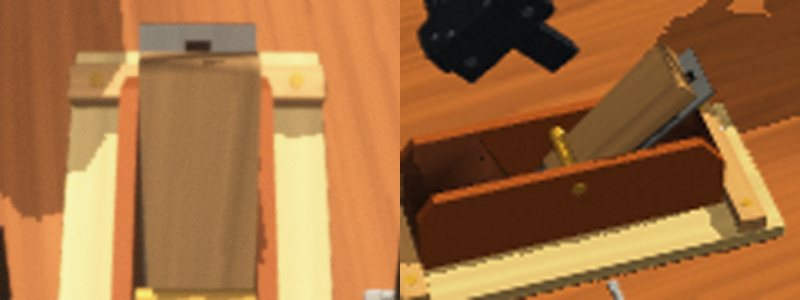

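```bash
python3 -c "
from h import *
print(order.hand_in())"
```

```text
the job is handed in; nothing more can be done
None
```

The iron is in the plane with its edge on the setting board, and the wedge is pressed in under the crossbar with about 24 N. I let go of both, saw them hold in the last camera pictures and handed the job in at about 34 s; I was given no verdict, and the wedge's hold on the crossbar was not measured after release.

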